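# Switch on the earthenware kiln at its push-to-turn control

### The arm

A 6-joint arm with a two-finger parallel gripper is mounted at the origin on the work surface. World frame = base frame: x ahead of the robot, y to its left, z up, the work surface at z = 0. Lengths are in m, angles in rad, forces in N, time in s.
With the tool pointing down it reaches from about 0.25 to 0.775 m from the base axis. Payload 4 kg.
Tool frame: the origin (TCP) lies between the finger pads; the fingertips stand 25 mm ahead of it and the grasp point (between the pads) lies 6 mm ahead of it (robot.tip_reach is the distance from the TCP to the fingertips, in m); z points along the fingers, y is the line along which they close (so a half turn about z gives the same grasp; the last joint's range is limited). The gripper opens to 94 mm and grips with 3 to 60 N. Pads are 16 mm wide; open, the fingers measure 119 mm over their backs; the gripper's body (75 mm by 177 mm) begins 78 mm behind the grasp point.
Start: joints at [-1.425, 0.087, 1.371, -0, 1.684, -0.103], TCP at [0.135, -0.533, 0.231] pointing down, gripper open.
Joint ranges: [-3.1, 3.1], [-0.76, 2.03], [0.27, 2.55], [-1.08, 4.22], [0.17, 2.65], [-2.57, 2.57]. Speed limits (rad/s): [2.79, 2.79, 3.14, 3.14, 3.14, 3.14].

### API

Orientations are given as [roll, pitch, yaw] about the fixed x, y, z axes, in that order (R = Rz(yaw) Ry(pitch) Rx(roll)).
In Python, from bench import sensors, snapshot, camera_info, ticket, robot gives the robot as it stands.
- The arm moves only by the tool arm_command, never from a script. Its argument "plan" is a list of rows, each an object with "grip": the closure, from -1 (fully open) to 1 (shut); "slide": the shift along the tool's x, y, z normalised to -1 to 1, where 1 is 500 mm, a list of three; "spin": the turn about the tool's z normalised to -1 to 1, where 1 is 5 degrees. A call has 1 to 10 rows; each row shifts and turns the commanded pose from where the row before left it, along the tool's axes as they then stand; what a row does not reach is not made up. A row lasts 1/8 s, in which the tool goes at most 62.5 mm and 10.7 degrees, less where a joint would pass 70% of its speed; a pose out of reach is approached as far as the arm can. A call with a number of a shift or a turn outside -1 to 1 is refused whole. A call with a gripper value outside its range is refused whole. The fingers move at their own pace and stop on an object; the grip force is fixed at half the most. Time passes only in rows, so rows that do not move let the fingers close. It gives the time, the measured TCP pose, the force, the opening and the grip force at its end, in the units of the state.
- sensors.get_obs(): the state, without advancing time (a new reading comes with each control period).
- snapshot(name): name is "side" or "top" or "wrist"; returns the picture (480x640x3 uint8, red, green, blue); there is no depth.
- camera_info(name): a dict with "fx", "fy", "cx", "cy" (pixels), "position" and "rotation" of the camera in the world. Camera axes: x right, y up, looking along -z (the intrinsics and any distortion apply to the point x, -y, -z); pixel columns grow to the right and rows downward; lengths in m; the calibration is good to about 2 mm. A picture is of the moment at which its call begins: read the wrist's pose just before it. camera_info takes no time and is no camera call; for the wrist camera it gives the pose at the moment of the call.
- ticket.close_job(): hands the job in; it is judged then, once.
The state is a dict: "time": time; "joint_positions": joint angles; "qvel": joint speeds; "joint_torque": joint torques, N m; "tool_pos": TCP position; "ee_rot": TCP orientation; "wrist_force": force on the tool from outside, world axes, zero at the start; "wrist_torque": the same for the moment, N m; "width": finger opening in m; "finger_force": force on a finger pad.
Only numpy, scipy, OpenCV 4.12 (cv2) and the standard library are available. Lean on these libraries where they do the work, as an engineer would, in place of code of your own. Each camera call takes 0.05 s, during which the arm holds its last target. There are 200 camera calls.

### The job

Of the three kiln controls on the studio table, switch on the one with the terracotta-red dial: push its black knob down to free it, turn it clockwise while it is down until its white pointer points at the yellow set mark, then let go so that it springs back up. Leave the blue and white controls off.

Things in the scene. Friction and masses are not known exactly. Their poses are not given: they have to be found in the camera images.
- red_unit: Terracotta-red kiln control, fixed to the table: grey box 136 x 136 x 60 mm high, red round dial (92 mm across) on top, red band round its foot. Origin: centre of its underside, below the knob's axis. Its x axis points to the white off tick, on the far side from the robot give or take 30 degrees; z up.
- red_knob (a point): Its black knob: round flange 68 mm across, 7 mm thick, with an upright grip bar 56 mm long, 16 wide, 30 high above the flange. Point: on the vertical axis, at the bar's top face, 109 mm above the table when up; moves with the knob. x runs along the bar to the pointer end (white line on that half of its top and down that end), y across the bar, z up.
- red_setmark (a point): Its yellow set mark: flat tab 13 x 10 mm on top of the box; point at the tab's centre, 53.5 mm from the knob's axis. x points straight outward from that axis. It lies 50 to 75 degrees clockwise (from above) of the off tick and does not move; the knob's pointer must point at it.
- red_press (a joint): How far that knob is pressed down, m: 0 up, 0.010 hard down. Spring: about 4 N to start, 8 N at the bottom. At off it is locked until pressed 5 mm; press 7 to 10 mm and keep it down for at least the first 40 degrees of turning. Let go beyond that, it springs up; light friction (0.05 N m) keeps its angle. End stop at 100 degrees.
- blue_turn (a joint): Turn of the knob on the dark blue control (same make and size, dark blue dial and foot band), rad clockwise: 0 off, which it is at the start. Not to be used.
- white_turn (a joint): Turn of the knob on the white control (same make and size, white dial and foot band), rad clockwise: 0 off, which it is at the start. Not to be used.
Not all that is in view belongs to the job. What is shaped like the red_unit but green or turquoise is not meant.

How it is judged:
By the outcome, as a careful person would: the job done as asked, in the order asked, and still so for the second after the job is handed in, with the robot touching nothing.
It also fails if it takes over 34 s, if anything falls off the work surface, if the arm or the gripper's body presses on something with over 40 N, if the wrist force passes 120 N, or if a joint passes its speed limit or range.

## Working session

There is one attempt and no reset: what is moved stays moved. The work goes in short steps, Python scripts to look and compute and a tool call to move; the robot and the scene stay as the last step left them, time stands still between calls to the robot, and variables do not carry over. Pictures are saved under pics/ and viewed, at most 10 in all, crops included, and the job is handed in when it is done.

Besides the shell and the picture viewer there is one more tool, called after "Call:" as a command line: name --argument value ..., lists and objects as JSON in quotes. arm_command: Moves the arm, as the interface text tells. Scaled input: -1 to 1 covers 500 mm each way for a shift and 5 degrees each way for a turn. Its arguments: {"type":"object","properties":{"plan":{"type":"array","items":{"type":"object","properties":{"grip":{"type":"number"},"slide":{"type":"array","items":{"type":"number"}},"spin":{"type":"number"}}}}},"required":["plan"]}

```bash
mkdir -p pics; python3 - <<'E'
from bench import *
import cv2
for n in ("top","side"):
    cv2.imwrite(f"pics/{n}0.png",snapshot(n)[:,:,::-1]); print(n,camera_info(n))
o=sensors.get_obs(); print(o)
E
```

```text
top {'fx': 489.3578957474321, 'fy': 489.3578957474321, 'cx': 309.1084566981433, 'cy': 243.30817758677236, 'position': array([0.38526048, 0.01821734, 0.91106103]), 'rotation': array([ 0.08176428, -0.02199606, -1.58548701])}
side {'fx': 446.39425955277727, 'fy': 446.39425955277727, 'cx': 323.60506579116185, 'cy': 241.39432566503916, 'position': array([0.18692741, 0.54482827, 0.80137443]), 'rotation': array([ 0.71890827, -0.00345377, -2.67274107])}
{'time': 0.1, 'joint_positions': array([-1.42508515e+00,  8.78853160e-02,  1.37207371e+00, -9.94025907e-06,
        1.68358470e+00, -1.03117280e-01]), 'qvel': array([-0.00115178, -0.00156319, -0.00405796,  0.00064361,  0.00113718,
       -0.00051028]), 'joint_torque': array([ 1.72199958e-03, -3.41253519e+01, -3.03300977e+01,  7.19902525e-02,
        3.04281665e-02, -1.03094196e-04]), 'tool_pos': array([ 0.13536789, -0.53263552,  0.22943378]), 'ee_rot': array([-3.13965093e+00, -1.91005619e-04,  2.48827161e-01]), 'wrist_force': array([ 0.23670581, -0.32267799,  0.0341865 ]), 'wrist_torque': array([ 0.02646257, -0.00519978,  0.00227642]), 'finger_force': 0.0, 'width': 0.09385671317114323}
```

View pics/top0.png

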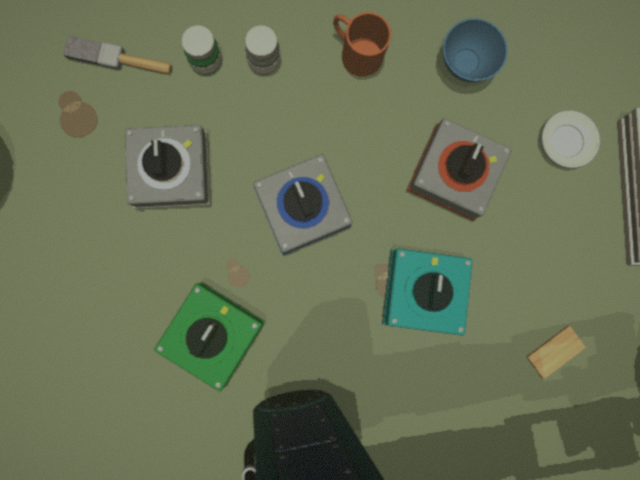

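View pics/side0.png

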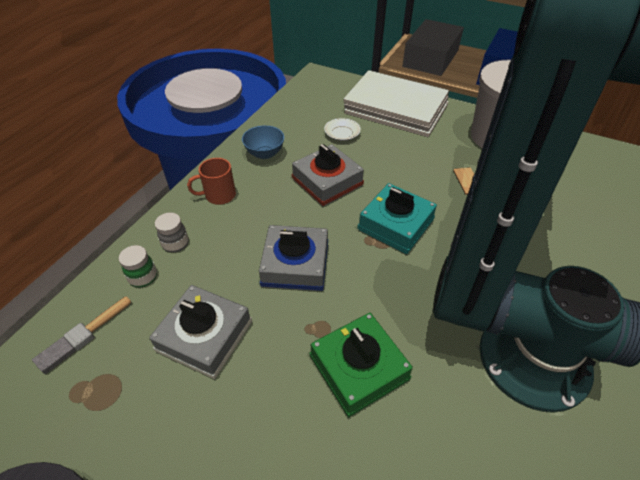

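Both views: white control at top-image (160,160), blue (303,200), red (464,165), green lookalike (207,338), turquoise lookalike (433,292); the red mug at (366,45) is not a control. I choose the grey box with the red dial at (464,165) and check it in a close crop.

```bash
cat > h.py <<'E'
import numpy as np, cv2
from scipy.spatial.transform import Rotation as R
from bench import *
def unproj(ci,uv,z):
    d=np.array([(uv[0]-ci['cx'])/ci['fx'],-(uv[1]-ci['cy'])/ci['fy'],-1.])
    d=R.from_euler('xyz',ci['rotation']).apply(d)
    return ci['position']+d*(z-ci['position'][2])/d[2]
def proj(ci,p):
    q=R.from_euler('xyz',ci['rotation']).inv().apply(np.array(p)-ci['position'])
    return np.array([ci['cx']+ci['fx']*q[0]/-q[2],ci['cy']-ci['fy']*q[1]/-q[2]])
E
python3 - <<'E'
from h import *
im=cv2.imread('pics/top0.png')[105:225,395:525]
cv2.imwrite('pics/c0.png',cv2.resize(im,None,fx=5,fy=5,interpolation=cv2.INTER_CUBIC)[:600])
E
```

```text
(no output)
```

View pics/c0.png

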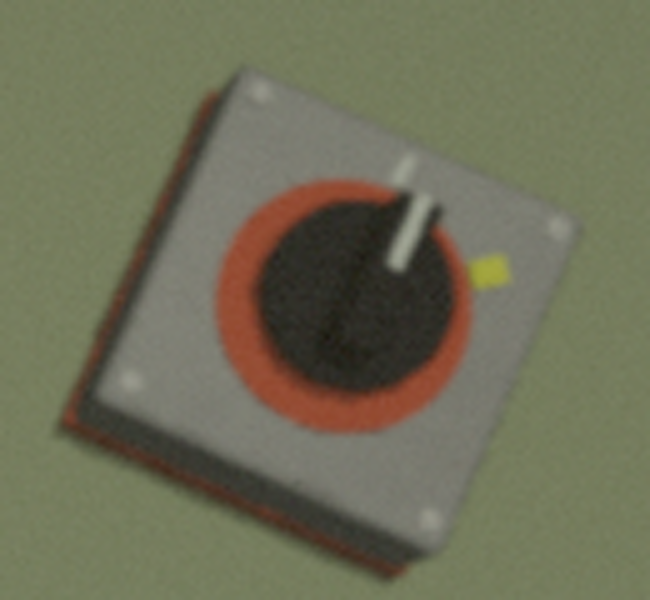

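The crop confirms the red dial on a grey box with a red foot band. Pointer is at crop (424,195), off tick (405,168), yellow tab (490,272) and box corners (240,67), (581,228), (437,553), (95,400).

```bash
python3 - <<'E'
from h import *
ci=camera_info('top')
f=lambda u,v,z: unproj(ci,(u/5+395-.4,v/5+105-.4),z)[:2]
C=np.array([f(*c,.06) for c in [(240,67),(581,228),(437,553),(95,400)]])
print(C,np.linalg.norm(C-np.roll(C,-1,0),axis=1),C.mean(0)); c=C.mean(0)
S=np.array([f(*c,.06) for c in [(260,92),(559,228),(430,520),(131,380)]]);print('screws',S.mean(0))
print('dial',f(344,307,.062))
t=f(490,272,.0605);k=f(405,168,.0605);a,b=f(397,268,.109),f(424,195,.109)
ang=lambda v:np.degrees(np.arctan2(v[1],v[0]))
for c in (C.mean(0),f(344,307,.065)): print('tab',t,np.linalg.norm(t-c),ang(t-c),'tick',ang(k-c))
print('edge',ang(C[0]-C[3]),ang(C[1]-C[2]),'line',a,b,ang(b-a),'knob pt offset',a-c,b-c)
E
```

```text
[[ 0.67716082 -0.24434154]
 [ 0.61724815 -0.36498414]
 [ 0.50063951 -0.30789442]
 [ 0.55666921 -0.18816099]] [0.13470028 0.12983378 0.13219463 0.13294542] [ 0.58792942 -0.27634527]
screws [ 0.59035018 -0.27884691]
dial [ 0.58883503 -0.27767309]
tab [ 0.60139629 -0.33119508] 0.0564788232785769 -76.20545912760129 tick -26.64593033741952
tab [ 0.60139629 -0.33119508] 0.05616031605454187 -76.32137370189547 tick -26.477570172829473
edge -24.99780876448578 -26.085631631368162 line [ 0.59072488 -0.2797885 ] [ 0.61568873 -0.29002711] -22.300357648567143 knob pt offset [ 0.00260914 -0.00316089] [ 0.02757299 -0.01339949]
```

Call:
arm_command --plan '[{"grip": -1, "slide": [0.1, -0.027, 0], "spin": 0}, {"grip": -1, "slide": [0.1, -0.027, 0], "spin": 0}, {"grip": -1, "slide": [0.1, -0.027, 0], "spin": 0}, {"grip": -1, "slide": [0.1, -0.027, 0], "spin": 0}, {"grip": -1, "slide": [0.1, -0.027, 0], "spin": 0}, {"grip": -1, "slide": [0.1, -0.027, 0], "spin": 0}, {"grip": -1, "slide": [0.1, -0.027, 0], "spin": 0}, {"grip": -1, "slide": [0.1, -0.027, 0], "spin": 0}, {"grip": -1, "slide": [0.1, -0.027, 0], "spin": 0}, {"grip": -1, "slide": [0.1, -0.027, 0], "spin": 0}]'

```text
time: 1.35
tool_pos: [0.5879, -0.278, 0.2298]
ee_rot: [-3.141, 0.001, 0.249]
wrist_force: [0.6, -0.4, 0.1]
width: 0.0938
finger_force: 0.0
```

Call:
arm_command --plan '[{"grip": -1, "slide": [0, 0, 0], "spin": -1}, {"grip": -1, "slide": [0, 0, 0], "spin": -1}, {"grip": -1, "slide": [0, 0, 0], "spin": -1}, {"grip": -1, "slide": [0, 0, 0], "spin": -1}, {"grip": -1, "slide": [0, 0, 0], "spin": -1}, {"grip": -1, "slide": [0, 0, 0], "spin": -1}, {"grip": -1, "slide": [0, 0, 0], "spin": -1}, {"grip": -1, "slide": [0, 0, 0], "spin": -1}, {"grip": -1, "slide": [0, 0, 0], "spin": -1}, {"grip": -1, "slide": [0, 0, 0], "spin": -1}]'

```text
time: 2.6
tool_pos: [0.5866, -0.279, 0.2296]
ee_rot: [-3.14, -0.0, 1.124]
wrist_force: [-0.1, 0.7, 0.2]
width: 0.094
finger_force: 0.0
```

Call:
arm_command --plan '[{"grip": -1, "slide": [0, 0, 0], "spin": -1}, {"grip": -1, "slide": [0, 0, 0], "spin": -1}, {"grip": -1, "slide": [0, 0, 0], "spin": -1}, {"grip": -1, "slide": [0, 0, 0], "spin": -1}, {"grip": -1, "slide": [0, 0, 0], "spin": -1}, {"grip": -1, "slide": [0, 0, 0], "spin": -1}, {"grip": -1, "slide": [0, 0, 0], "spin": -1}, {"grip": -1, "slide": [0, 0, 0], "spin": -1}, {"grip": -1, "slide": [0, 0, 0], "spin": -1}, {"grip": -1, "slide": [0, 0, 0], "spin": -1}]'

```text
time: 3.85
tool_pos: [0.5866, -0.279, 0.2296]
ee_rot: [-3.141, -0.001, 1.997]
wrist_force: [0.4, -0.1, 0.1]
width: 0.0941
finger_force: 0.0
```

Call:
arm_command --plan '[{"grip": -1, "slide": [0, 0, 0], "spin": -1}, {"grip": -1, "slide": [0, 0, 0], "spin": -1}, {"grip": -1, "slide": [0, 0, 0], "spin": -1}, {"grip": -1, "slide": [0, 0, 0], "spin": -1}, {"grip": -1, "slide": [0, 0, 0], "spin": -1}, {"grip": -1, "slide": [0, 0, 0], "spin": -1}, {"grip": -1, "slide": [0, 0, 0], "spin": -1}, {"grip": -1, "slide": [0, 0, 0], "spin": -1}, {"grip": -1, "slide": [0, 0, 0], "spin": 0}, {"grip": -1, "slide": [0, 0, 0], "spin": 0}]'

```text
time: 5.1
tool_pos: [0.5867, -0.2791, 0.23]
ee_rot: [-3.142, -0.001, 2.691]
wrist_force: [-0.6, -0.2, 0.1]
width: 0.0939
finger_force: 0.0
```

```bash
python3 - <<'E'
from h import *
o=sensors.get_obs();ci=camera_info('wrist');im=snapshot('wrist')
cv2.imwrite('pics/w1.png',im[:,:,::-1]);np.save('w1.npy',ci,allow_pickle=True)
print(o['time'],o['tool_pos'],np.degrees(o['ee_rot']),o['joint_positions'],ci)
E
```

```text
5.1 [ 0.58667985 -0.27906306  0.23004173] [-1.79999106e+02 -4.15228841e-02  1.54184503e+02] [-5.31185492e-01  3.12789218e-01  1.10654880e+00 -7.47781838e-05
  1.72297573e+00 -1.65142772e+00] {'fx': 413.7450834868967, 'fy': 413.7450834868967, 'cx': 324.1232151696616, 'cy': 239.44486414092592, 'position': array([ 0.51118875, -0.24285999,  0.38502764]), 'rotation': array([-2.93959499e-01, -7.34956217e-04,  1.12038284e+00])}
```

View pics/w1.png

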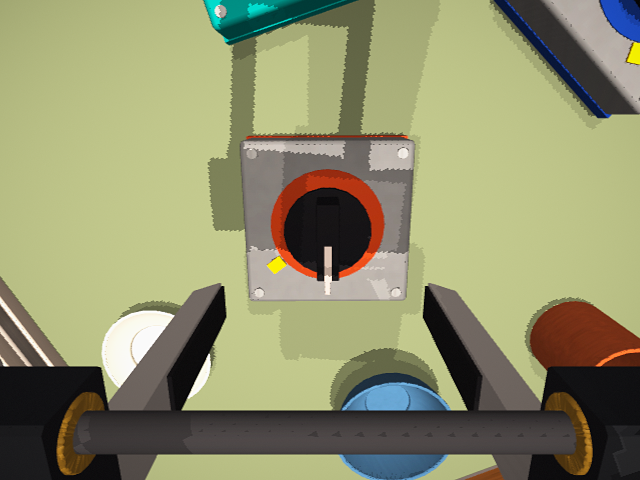

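The wrist view shows the red unit centred at about (327,222). The pointer is at (328,262), off tick (328,287), yellow tab (276,266), box-top corners (242,142), (413,142), (407,300), (248,300).

```bash
python3 - <<'E'
from h import *
ci=np.load('w1.npy',allow_pickle=True).item()
im=cv2.imread('pics/w1.png');hsv=cv2.cvtColor(im,cv2.COLOR_BGR2HSV)
def cen(lo,hi,box):
    x0,y0,x1,y1=box;m=cv2.inRange(hsv[y0:y1,x0:x1],lo,hi);M=cv2.moments(m,True);return np.array([M['m10']/M['m00']+x0,M['m01']/M['m00']+y0]),M['m00']
t,n=cen((22,120,120),(35,255,255),(255,245,300,285));print('tab px',t,n)
f=lambda p,z:unproj(ci,p,z)[:2]
ang=lambda v:np.degrees(np.arctan2(v[1],v[0]))
C=np.array([f(p,.06) for p in [(242,141),(413,141),(407,300),(248,300)]])
print(C,np.linalg.norm(C-np.roll(C,-1,0),axis=1),C.mean(0),ang(C[3]-C[0]),ang(C[2]-C[1]))
S=np.array([f(p,.06) for p in [(251.5,154),(403,153.5),(396,293),(259,293)]]);print('screw',S.mean(0))
T=f(t,.0605)
# red ring ellipse -> dial
m=cv2.inRange(hsv[160:290,262:394],(0,150,80),(14,255,255));P=cv2.findNonZero(m);e=cv2.fitEllipse(cv2.convexHull(P));p=np.array(e[0])+[262,160]
D=f(p,.062);print('dial',p,e[1],D)
for c in (C.mean(0),S.mean(0),D,np.array([.589,-.278])): print('tab',T,np.linalg.norm(T-c),ang(T-c))
a,b=f((327.5,248),.109),f((328,280),.109);print('pointer',a,b,ang(b-a)); print('tick',f((328.,288),.0605),ang(f((328.,288),.0605)-D))
cv2.imwrite('pics/w1c.png',cv2.resize(im[180:310,235:420],None,fx=4,fy=4,interpolation=cv2.INTER_CUBIC))
E
```

```text
tab px [276.17098446 264.50259067] 193.0
[[ 0.50160725 -0.30779332]
 [ 0.55860909 -0.18992836]
 [ 0.67980702 -0.24505714]
 [ 0.62031628 -0.36797411]] [0.130925   0.13314699 0.13655669 0.13309231] [ 0.59008491 -0.27768823] -26.883210363286597 -24.45915613370103
screw [ 0.59141868 -0.27844465]
dial [326.95742035 223.80223846] (109.69979095458984, 113.1651611328125) [ 0.58845826 -0.27742209]
tab [ 0.6019797  -0.33096094] 0.05458449509388218 -77.41338157538449
tab [ 0.6019797  -0.33096094] 0.05356766993020838 -78.6294817172143
tab [ 0.6019797  -0.33096094] 0.05521989769489325 -75.82612296394939
tab [ 0.6019797  -0.33096094] 0.05452828092478076 -76.2293356492017
pointer [ 0.59318125 -0.27965235] [ 0.6151214  -0.28979938] -24.819915940693093
tick [ 0.63998133 -0.30121556] -24.787601331568574
```

View pics/w1c.png

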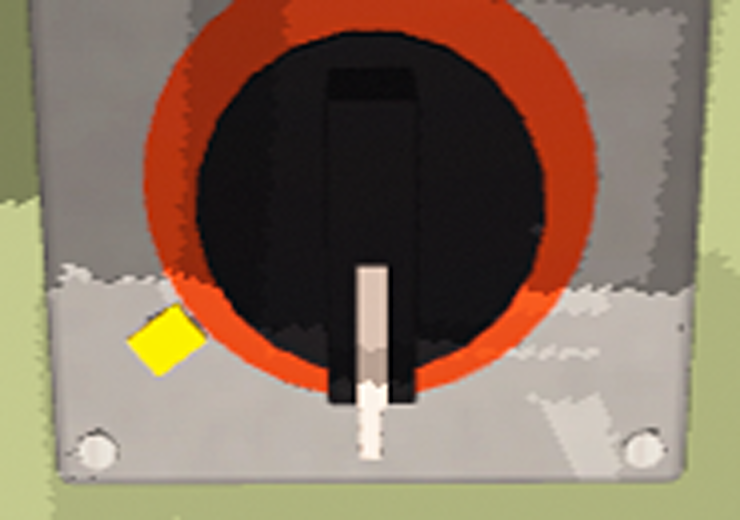

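Crop: the bar top spans (329–416, 100–402), the tick lies in line with the bar, and the tab is a clean quad centred at about (166,340).

```bash
python3 - <<'E'
from h import *
ci=np.load('w1.npy',allow_pickle=True).item()
f=lambda u,v,z:unproj(ci,(u/4+235-.4,v/4+180-.4),z)[:2]
ang=lambda v:np.degrees(np.arctan2(v[1],v[0]))
a=f(372,100,.109);b=f(372,402,.109);print(a,b,np.linalg.norm(b-a),(a+b)/2,ang(b-a))
print('width',np.linalg.norm(f(329,250,.109)-f(416,250,.109)))
# flange top circle at z .079: rows 30..370?, cols 197..545
print('flange', (f(197,205,.079)+f(545,205,.079))/2)
T=f(166,340,.0605)
q=[f(*p,.0605) for p in [(178,304),(207,340),(159,377),(126,342)]]
print('tab quad sides',[np.linalg.norm(q[i]-q[i-1])for i in range(4)],'outward dir',ang(q[3]-q[0]),ang(q[2]-q[1]),T)
print('tab ang from bar centre',ang(T-(a+b)/2),np.linalg.norm(T-(a+b)/2))
E
```

```text
[ 0.56525612 -0.2661547 ] [ 0.61506595 -0.29009154] 0.055262927593611115 [ 0.59016104 -0.27812312] -25.66728841681145
width 0.015190441158163476
flange [ 0.5895626  -0.27775341]
tab quad sides [np.float64(0.013927231685657867), np.float64(0.009838180609515362), np.float64(0.013215696816643254), np.float64(0.010253754329562536)] outward dir -78.78727384940187 -77.04797217350642 [ 0.60203055 -0.33105457]
tab ang from bar centre -77.36090415024488 0.054245950578053904
```

Call:
arm_command --plan '[{"grip": -1, "slide": [-0.0045, 0.0045, 0.06], "spin": 0}, {"grip": -1, "slide": [0, 0, 0.08], "spin": 0}, {"grip": -1, "slide": [0, 0, 0.06], "spin": 0}, {"grip": -1, "slide": [0, 0, 0.04], "spin": 0}, {"grip": -1, "slide": [0, 0, 0], "spin": 0}]'

```text
time: 5.78
tool_pos: [0.5889, -0.2776, 0.1086]
ee_rot: [3.141, -0.004, 2.692]
wrist_force: [0.5, 0.3, 0.5]
width: 0.0941
finger_force: 0.0
```

Call:
arm_command --plan '[{"grip": 1, "slide": [0, 0, 0], "spin": 0}, {"grip": 1, "slide": [0, 0, 0], "spin": 0}, {"grip": 1, "slide": [0, 0, 0], "spin": 0}, {"grip": 1, "slide": [0, 0, 0], "spin": 0}, {"grip": 1, "slide": [0, 0, 0], "spin": 0}, {"grip": 1, "slide": [0, 0, 0], "spin": 0}, {"grip": 1, "slide": [0, 0, 0], "spin": 0}, {"grip": 1, "slide": [0, 0, 0], "spin": 0}]'

```text
time: 6.78
tool_pos: [0.5898, -0.2781, 0.1104]
ee_rot: [-3.141, -0.0, 2.692]
wrist_force: [-0.5, -0.2, 0.2]
width: 0.0175
finger_force: 0.0
```

Call:
arm_command --plan '[{"grip": 1, "slide": [0, 0, 0], "spin": 0}, {"grip": 1, "slide": [0, 0, 0], "spin": 0}, {"grip": 1, "slide": [0, 0, 0], "spin": 0}]'

```text
time: 7.15
tool_pos: [0.5898, -0.278, 0.1104]
ee_rot: [3.142, -0.0, 2.692]
wrist_force: [0.1, 1.9, -1.0]
width: 0.0162
finger_force: 30.0
```

Call:
arm_command --plan '[{"grip": 1, "slide": [0, 0, 0.008], "spin": 0}, {"grip": 1, "slide": [0, 0, 0.01], "spin": 0}, {"grip": 1, "slide": [0, 0, 0], "spin": 0}, {"grip": 1, "slide": [0, 0, 0], "spin": 0}]'

```text
time: 7.65
tool_pos: [0.5899, -0.278, 0.1032]
ee_rot: [-3.142, 0.001, 2.692]
wrist_force: [-3.1, 1.1, 6.7]
width: 0.0157
finger_force: 30.0
```

Call:
arm_command --plan '[{"grip": 1, "slide": [0, 0, 0.003], "spin": 0}, {"grip": 1, "slide": [0, 0, 0], "spin": 0}, {"grip": 1, "slide": [0, 0, 0], "spin": 0}]'

```text
time: 8.02
tool_pos: [0.5899, -0.278, 0.102]
ee_rot: [-3.141, 0.001, 2.692]
wrist_force: [-2.9, 0.9, 7.1]
width: 0.0162
finger_force: 30.0
```

Call:
arm_command --plan '[{"grip": 1, "slide": [0, 0, 0], "spin": 0.5}, {"grip": 1, "slide": [0, 0, 0], "spin": 1}, {"grip": 1, "slide": [0, 0, 0], "spin": 1}, {"grip": 1, "slide": [0, 0, 0], "spin": 1}, {"grip": 1, "slide": [0, 0, 0], "spin": 1}, {"grip": 1, "slide": [0, 0, 0], "spin": 1}, {"grip": 1, "slide": [0, 0, 0], "spin": 1}, {"grip": 1, "slide": [0, 0, 0], "spin": 1}, {"grip": 1, "slide": [0, 0, 0], "spin": 1}, {"grip": 1, "slide": [0, 0, 0], "spin": 1}]'

```text
time: 9.28
tool_pos: [0.5894, -0.2784, 0.1019]
ee_rot: [-3.141, 0.001, 1.86]
wrist_force: [-3.3, 1.3, 8.0]
width: 0.0157
finger_force: 30.0
```

Call:
arm_command --plan '[{"grip": 1, "slide": [0, 0, 0], "spin": 0.5}, {"grip": 1, "slide": [0, 0, 0], "spin": 0}, {"grip": 1, "slide": [0, 0, 0], "spin": 0}]'

```text
time: 9.65
tool_pos: [0.5894, -0.2784, 0.1019]
ee_rot: [-3.141, 0.001, 1.819]
wrist_force: [-4.6, 0.6, 7.5]
width: 0.0157
finger_force: 30.0
```

```bash
python3 - <<'E'
from h import *
o=sensors.get_obs();ci=camera_info('wrist');im=snapshot('wrist')[:,:,::-1]
cv2.imwrite('pics/w2.png',im);np.save('w2.npy',ci,allow_pickle=True)
print(o['time'],o['tool_pos'],np.degrees(o['ee_rot']),o['wrist_force'],o['wrist_torque'])
print(proj(ci,(.59,-.278,.1)),proj(ci,(.602,-.331,.0605)))
E
```

```text
9.65 [ 0.58942311 -0.27843791  0.10190199] [-1.79982436e+02  6.68093505e-02  1.04234448e+02] [-4.59743605  0.5602723   7.51612828] [ 0.20714871  0.68535239 -0.01828831]
[323.82012788 321.83932504] [321.29207174 375.96783005]
```

View pics/w2.png

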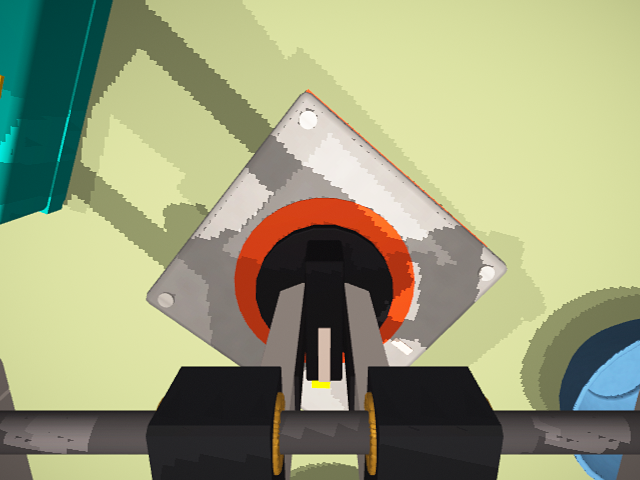

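The wrist view shows the bar gripped, pointer line at column 324 and the yellow tab at (321,384), so it sits slightly left. I'll measure the remaining angle.

```bash
python3 - <<'E'
from h import *
ci=np.load('w2.npy',allow_pickle=True).item();im=cv2.imread('pics/w2.png');hsv=cv2.cvtColor(im,cv2.COLOR_BGR2HSV)
ang=lambda v:np.degrees(np.arctan2(v[1],v[0]))
m=cv2.inRange(hsv[370:400,300:345],(22,150,120),(35,255,255));
for r in range(30):
    x=np.where(m[r])[0]
    if len(x): print(370+r,300+x.min(),300+x.max())
w=cv2.inRange(hsv[325:382,310:340],(0,0,130),(20,110,255))
for r in range(2,57,8):
    x=np.where(w[r])[0]; print('line',325+r,310+x.min() if len(x) else None,310+x.max() if len(x) else None)
x0,y0=225,190
mr=cv2.inRange(hsv[190:300,225:425],(0,150,80),(14,255,255));n,l,s,_=cv2.connectedComponentsWithStats(mr);k=1+s[1:,4].argmax()
P=cv2.convexHull(cv2.findNonZero((l==k).astype(np.uint8)))[:,0].astype(float)
Q=np.array([unproj(ci,p+[x0,y0],.062)[:2] for p in P if p[1]<95])
A=np.c_[2*Q,np.ones(len(Q))];s=np.linalg.lstsq(A,(Q**2).sum(1),rcond=None)[0];print('dial',s[:2],np.sqrt(s[2]+s[0]**2+s[1]**2))
for px in [(320.5,384)]:
    T=unproj(ci,px,.0605)[:2]
    for c in (s[:2],[.5897,-.278]): print(T,np.linalg.norm(T-c),ang(T-c))
a=unproj(ci,(324.5,330),.1005)[:2];b=unproj(ci,(324.5,378),.1005)[:2];print('ptr',a,b,ang(b-a))
E
```

```text
380 312 317
381 312 318
382 312 329
383 312 329
384 312 329
385 312 329
386 312 329
387 312 329
line 327 None None
line 335 318 330
line 343 318 330
line 351 318 329
line 359 318 329
line 367 318 329
line 375 318 329
dial [ 0.59003177 -0.27786228] 0.04559065878049173
[ 0.60283727 -0.33612552] 0.059653888257519605 -77.60422202484895
[ 0.60283727 -0.33612552] 0.059591644059767426 -77.2642451913801
ptr [ 0.59115631 -0.28138999] [ 0.59697147 -0.30427337] -75.741731523937
```

Call:
arm_command --plan '[{"grip": 1, "slide": [0, 0, 0], "spin": 0.3}, {"grip": 1, "slide": [0, 0, 0], "spin": 0}, {"grip": 1, "slide": [0, 0, 0], "spin": 0}, {"grip": -1, "slide": [0, 0, 0], "spin": 0}, {"grip": -1, "slide": [0, 0, 0], "spin": 0}, {"grip": -1, "slide": [0, 0, 0], "spin": 0}, {"grip": -1, "slide": [0, 0, 0], "spin": 0}, {"grip": -1, "slide": [0, 0, 0], "spin": 0}, {"grip": -1, "slide": [0, 0, 0], "spin": 0}]'

```text
time: 10.82
tool_pos: [0.5916, -0.2784, 0.1014]
ee_rot: [3.137, 0.003, 1.794]
wrist_force: [2.8, 1.0, 4.6]
width: 0.0722
finger_force: 2.3
```

Call:
arm_command --plan '[{"grip": -1, "slide": [0, 0, -0.05], "spin": 0}, {"grip": -1, "slide": [0, 0, -0.1], "spin": 0}, {"grip": -1, "slide": [0, 0, -0.1], "spin": 0}, {"grip": -1, "slide": [0, 0, 0], "spin": 0}, {"grip": -1, "slide": [0, 0, 0], "spin": 0}]'

```text
time: 11.45
tool_pos: [0.5891, -0.278, 0.2232]
ee_rot: [-3.139, -0.002, 1.793]
wrist_force: [0.4, 0.6, -0.6]
width: 0.0938
finger_force: 0.0
```

```bash
python3 - <<'E'
from h import *
o=sensors.get_obs();ci=camera_info('wrist');im=np.ascontiguousarray(snapshot('wrist')[:,:,::-1])
cv2.imwrite('pics/w3.png',im);np.save('w3.npy',ci,allow_pickle=True)
c=proj(ci,(.5898,-.278,.08)).astype(int);x0,y0=c-[90,70];print(x0,y0)
cv2.imwrite('pics/w3c.png',cv2.resize(im[y0:y0+150,x0:x0+180],None,fx=4,fy=4,interpolation=cv2.INTER_CUBIC))
print(o['time'],o['tool_pos'],np.degrees(o['ee_rot']))
E
```

```text
234 162
11.45 [ 0.58908016 -0.27797273  0.22320611] [-1.79858292e+02 -8.83942568e-02  1.02738496e+02]
```

View pics/w3c.png

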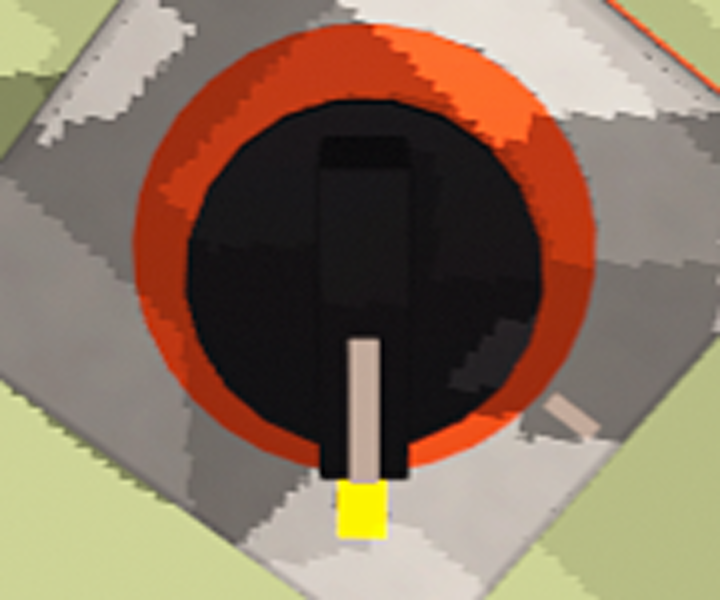

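The crop shows the pointer line (column 363) in line with the yellow tab (337–387, centre 362), with the off tick well away at (572,416). One numeric check of angle and height follows.

```bash
python3 - <<'E'
from h import *
ci=np.load('w3.npy',allow_pickle=True).item()
f=lambda u,v,z:unproj(ci,(u/4+234-.4,v/4+162-.4),z)[:2]
ang=lambda v:np.degrees(np.arctan2(v[1],v[0]))
for z in (.109,.100):
    a,b=f(364,169,z),f(364,478,z);print(z,'len',np.linalg.norm(b-a),'mid',(a+b)/2,'w',np.linalg.norm(f(318,330,z)-f(409,330,z)))
print('ptr',ang(f(364.3,480,.109)-f(363.8,340,.109)))
T=f(362,510,.0605)
for c in ([.5898,-.278],[.59,-.2779]):print('tab',np.linalg.norm(T-c),ang(T-c))
E
```

```text
0.109 len 0.055110441722381984 mid [ 0.59008457 -0.27792839] w 0.015513235571656936
0.1 len 0.0569525799532704 mid [ 0.59070077 -0.28066642] w 0.01603178565832254
ptr -77.03954456739113
tab 0.05480466646760702 -77.38399789258403
tab 0.05485899812242571 -77.61065071018983
```

```bash
python3 -c "
from bench import *
print(ticket.close_job())"
```

```text
the job is handed in; nothing more can be done
None
```

I pressed the red control's knob, turned it clockwise about 51° and let go: it sprang back up, its pointer is within about 0.5° of the yellow set mark by the last wrist picture, the blue and white controls were not touched, and the job was handed in at about 11.5 s.

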